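# Let one tin out of the kitchen tin dispenser

## Task

Let the red tin out of the two-lane tin dispenser: push the yellow catch tray by its black fin all the way across to its stop in front of the lane that holds the red tin, then press down the white paddle at the back of that lane's rocking lever so that the orange gate lifts, keep it down until the red tin has rolled into the tray, and let it come back up so that the gate closes. Work by pushing and pressing only: do not touch or lift either tin, keep the blue tin behind its gate, and leave the other things on the worktop where they stand.

Things in the scene. Friction and masses are not known exactly. Their poses are not given: they have to be found in the camera images.
- dispenser: two-lane tin dispenser fixed to the worktop, wooden base plate 410 x 240 x 8 mm. Origin: centre of its underside, on the worktop; z up. Its -x is downhill (the tray end), +x the paddle end; lane a is centred at y = +50 mm, lane b at y = -50 mm. Each lane: white floor sloping 0.14 rad, 79 mm between steel side strips, mouth at x = -85 mm, 50 mm high. Pivot posts at x = 50 mm, 137 mm high. Nothing of it stands higher than 137 mm while the levers are at rest.
- lever_a (a joint): rocking lever over lane a, rad: 0 at rest with its orange gate shut, 0.42 pressed fully down with the gate up (the tin passes from about 0.3). Pivot along the dispenser's y at x = 50, z = 125 mm; the gate hangs 105 mm downhill of it, the paddle's centre is 120 mm uphill. A spring brings it back: about 3 N at the paddle to start, 7 N fully down.
- lever_b (a joint): the same lever over lane b
- paddle_a (a point): centre of the upper face of the white paddle of lever a, 50 x 44 x 8 mm (along the lever x across). It lies 134 mm above the worktop at rest; it sinks about 50 mm when fully pressed, tilting with the lever and moving about 8 mm towards the pivot. x points uphill along the lever, z out of the face.
- paddle_b (a point): the same point of the paddle on lever b
- tray (a joint): position of the yellow catch tray along its cross rail, m, towards the dispenser's +y: +0.05 (stop) is in front of lane a, -0.05 (stop) in front of lane b. It starts near the middle, slides with about 1.5 N and stays where it is left.
- tray_in (a point): centre of the tray's inner floor, 15 mm above the worktop; axes as the dispenser's. Tray 74 mm (x) x 102 mm (y) outside, walls 6 mm thick: front (-x) 60 mm, sides 45 mm, side towards the lanes 26 mm above the inner floor.
- fin_top (a point): middle of the top edge of the black upright fin on the tray's front (-x) face, 87 mm above the worktop. The fin stands 40 mm out from the tray (along dispenser x, centred at x = -186 mm), is 12 mm thick (y) and reaches down to 12 mm above the worktop; push on its broad sides, along y, keeping clear of the tray's front wall (outer face at x = -166 mm).
- tin_red: red tin, 45 mm across, 70 mm long, 0.08 to 0.17 kg, lying across one of the two lanes behind the gate. Origin: its centre, about 80 mm above the worktop; its own axis is y. In the tray its centre is 37 mm above the worktop.
- tin_blue: blue tin of the same size, in the other lane, origin at its centre
- mug: bystander: white mug, 80 mm across, 90 high; origin at the centre of its underside
- mill: bystander: dark wooden pepper mill, 52 mm across, 120 high; origin at the centre of its underside
- jar: bystander: amber glass jar, 70 mm across, 90 high; origin at the centre of its underside
- oil: bystander: green glass oil bottle, 66 mm across, 200 high; origin at the centre of its underside
- eggcup: bystander: small blue cup, 48 mm across, 50 high; origin at the centre of its underside
- spice: bystander: small glass spice jar with red cap, 44 mm across, 75 high; origin at the centre of its underside
- spoon: bystander: wooden spoon lying flat, about 190 mm long; origin midway on its underside
Mind the look-alikes: they are no part of the job. What is shaped like the tin_red but green or turquoise is not meant.

How it is judged:
By the outcome, as a careful person would: the job done as asked, in the order asked, and still so for the second after the job is handed in, with the robot touching nothing.
It also fails if it takes over 48 s, if anything falls off the work surface, if the arm or the gripper's body presses on something with over 40 N, if the wrist force passes 120 N, or if a joint passes its speed limit or range.

## Robot

A 6-joint arm with a two-finger parallel gripper is mounted at the origin on the work surface. World frame = base frame: x ahead of the robot, y to its left, z up, the work surface at z = 0. Lengths are in mm, angles in rad, forces in N, time in s.
With the tool pointing down it reaches from about 375 to 975 mm from the base axis. Payload 3.8 kg.
Tool frame: the origin (TCP) lies on the centre line of the jaws, within the pads' length; the fingertips stand 8 mm ahead of it and the grasp point (between the pads) lies 11 mm behind it; z points along the fingers, y is the line along which they close (so a half turn about z gives the same grasp; the last joint's range is limited). The gripper opens to 85 mm and grips with 20 to 120 N. Pads are 22 mm wide; open, the fingers measure 114 mm over their backs; the gripper's body (76 mm by 85 mm) begins 54 mm behind the grasp point. The pads swing forward as they close: fully open they stand 13 mm farther back than shut.
Start: joints at [1.154, 0.264, 1.604, -0, 1.274, -0.037], TCP at [250.243, 626.894, 239.28] pointing down, gripper open.
Joint ranges: [-2.63, 2.63], [-0.94, 2.18], [0.31, 2.57], [-1.31, 4.45], [0, 2.66], [-2.55, 2.55]. Speed limits (rad/s): [2.57, 2.57, 3.14, 3.14, 3.14, 3.14].

## Interface

Orientations are given as a 3x3 rotation matrix whose columns are the frame's x, y, z axes.
In Python, from cell import observe, get_image, get_calibration, finish_job, cut_out, place_of gives the robot as it stands. The module is installed in compiled form; this text tells all that it offers.
- The arm moves only by the tool step_arm, never from a script. Its argument "increments" is a list of rows, each a list of 4 numbers: the shift along the tool's x, y, z in mm, then the turn about the tool's z in degrees. A call has 1 to 8 rows; each row is the pose to reach, as a shift and turn from the pose commanded when the call began, along the tool's axes at that moment; what a row does not reach only later rows make up. A row lasts 1/8 s, in which the tool goes at most 62.5 mm and 10.7 degrees, less where a joint would pass 70% of its speed; a pose out of reach is approached as far as the arm can. A call with a gripper value outside its range is refused whole. "claw" is the opening, from 0 (shut) to 1 (fully open), set as the call begins (left out, the last holds). The fingers move at their own pace and stop on an object; "squeeze" is the grip in N (left out, the last holds). Time passes only in rows, so rows that repeat a pose let the fingers close. It gives the time, the measured TCP pose, the force, the opening and the grip force at its end, in the units of the state.
- observe(): the state, without advancing time (a new reading comes with each control period).
- get_image(name): name is "scene" or "top"; returns (picture, depth): 400x640x3 uint8, red, green, blue; 400x640 float32, mm along the optical axis (not along the pixel's ray), 0 where there is no reading.
- get_calibration(name): a dict with "vfov" (degrees; the focal length in pixels is half the picture's height over the tangent of half this angle, whatever the lens; pixels are square), "cx", "cy" (the principal point, pixels), "k1" (the pictures are not rectified: a ray, as slopes to the right and down, at radius r is drawn at 1 + k1 r^2 times it, then the intrinsics apply), "R" (3x3) and "t" (3): a world point X has camera coordinates R X + t. Camera axes: x right, y down, z forward; pixel columns grow to the right and rows downward; lengths in mm; the calibration is good to about 2 mm. A picture is of the moment at which its call begins. get_calibration takes no time and is no camera call.
- finish_job(): hands the job in; it is judged then, once.
Trained networks look in the newest picture that a camera, given by its name, has taken for a name from the list of things; names that differ only in an ending like _2 or _b are one class to them, and where a whole thing is asked for, a point or a joint stands for the part that bears it (a point fixed in the world has none). Each returns a list of dicts, best first, with "confidence" (0 to 1); they miss things now and then, are a little off and sometimes report something else, mostly with a low value. They report only what shows in the picture. A call takes as long as a camera call. They do not tell look-alikes from the thing itself.
- cut_out(camera, thing): "region" (400x640 bool, what is visible of it) and "extent" ([left, top, right, bottom] as shares, 0 to 1, of the picture: columns of its width, rows of its height, round what is visible of it).
- place_of(camera, thing): "position" ([row, column] as shares, 0 to 1, of the picture: columns of its width, rows of its height: a listed point, or the origin of a listed thing).
The state is a dict: "time_s": time; "joints": joint angles; "joint_velocities": joint speeds; "effort": joint torques, N m; "ee_pos": TCP position; "eef_rot": TCP orientation; "ft_force": force on the tool from outside, world axes, zero at the start; "torque": the same for the moment, N m; "grip_width": finger opening in mm; "grasp_force": force on a finger pad.
Only numpy, scipy, OpenCV 4.12 (cv2) and the standard library are available. Lean on these libraries where they do the work, as an engineer would, in place of code of your own. Each camera call takes 0.05 s, during which the arm holds its last target. There are 200 camera calls.

## Working session

There is one attempt and no reset: what is moved stays moved. The work goes in short steps, Python scripts to look and compute and a tool call to move; the robot and the scene stay as the last step left them, time stands still between calls to the robot, and variables do not carry over. Pictures are saved under pics/ and viewed, at most 10 in all, crops included, and the job is handed in when it is done.

Besides the shell and the picture viewer there is one more tool, called after "Emit:" as name([rows], argument=value, ...), one row to a line, values as JSON. step_arm: Moves the arm, as the interface text tells. Its arguments: {"type":"object","properties":{"increments":{"type":"array"},"claw":{"type":"number"},"squeeze":{"type":"number"}},"required":["increments"]}

```bash
mkdir -p pics; cat > h.py <<'E'
import numpy as np, cv2
from cell import *
def cam(n):
    c=get_calibration(n); f=200/np.tan(np.radians(c['vfov'])/2); return c,f,np.array(c['R']),np.array(c['t'])
def ray(n,r,col):
    c,f,R,t=cam(n); d=np.array([(col-c['cx'])/f,(r-c['cy'])/f]); u=d.copy()
    for _ in range(20): u=d/(1+c['k1']*(u@u))
    return R.T@np.array([u[0],u[1],1]), -R.T@t
def atz(n,r,col,z):
    d,o=ray(n,r,col); return o+d*(z-o[2])/d[2]
def atd(n,r,col,dep):
    d,o=ray(n,r,col); return o+d*dep
def proj(n,X):
    c,f,R,t=cam(n); p=R@np.array(X)+t; u=p[:2]/p[2]; u=u*(1+c['k1']*(u@u)); return u[1]*f+c['cy'],u[0]*f+c['cx']
E
python3 - <<'E'
from h import *
im={}
for n in('scene','top'):
    p,d=get_image(n); np.savez('pics/%s0.npz'%n,p=p,d=d); cv2.imwrite('pics/%s0.png'%n,p[:,:,::-1])
H=dict(paddle_a=134,paddle_b=134,fin_top=87,tray_in=15,tin_red=80,tin_blue=80,dispenser=0)
for n in('scene','top'):
    for k,z in H.items():
        for q in place_of(n,k)[:3]:
            r,c=q['position'][0]*400,q['position'][1]*640
            print(n,k,round(q['confidence'],2),round(r),round(c),atz(n,r,c,z).round())
o=observe();print(o['eef_rot'],o['time_s'])
E
```

```text
scene paddle_a 0.77 174 373 [573. 151. 134.]
scene paddle_a 0.58 149 344 [470. 145. 134.]
scene paddle_a 0.27 254 254 [ 621. -176.  134.]
scene paddle_b 0.77 174 373 [573. 151. 134.]
scene paddle_b 0.58 149 344 [470. 145. 134.]
scene paddle_b 0.27 254 254 [ 621. -176.  134.]
scene fin_top 0.8 252 230 [ 560. -203.   87.]
scene fin_top 0.63 149 347 [433. 185.  87.]
scene tray_in 0.89 257 253 [ 550. -152.   15.]
scene tray_in 0.33 234 303 [557. -24.  15.]
scene tray_in 0.3 171 367 [470. 231.  15.]
scene tin_red 0.68 193 204 [ 376. -181.   80.]
scene tin_red 0.62 205 276 [495. -59.  80.]
scene tin_blue 0.66 235 303 [599. -52.  80.]
scene dispenser 0.73 233 303 [545. -16.  -0.]
top paddle_a 0.98 236 253 [472. 144. 134.]
top paddle_a 0.35 197 422 [ 539. -193.  134.]
top paddle_a 0.27 179 344 [582. -40. 134.]
top paddle_b 0.98 236 253 [472. 144. 134.]
top paddle_b 0.35 197 422 [ 539. -193.  134.]
top paddle_b 0.27 179 344 [582. -40. 134.]
top fin_top 0.67 194 421 [ 555. -206.   87.]
top tray_in 0.66 206 391 [ 545. -153.   15.]
top tin_red 0.63 223 350 [501. -52.  80.]
top tin_red 0.62 308 407 [ 324. -158.   80.]
top tin_red 0.58 107 418 [ 760. -220.   80.]
top tin_blue 0.92 178 343 [598. -42.  80.]
top tin_blue 0.16 249 216 [454. 229.  80.]
top dispenser 0.69 214 332 [535. -18.   0.]
[[-9.28759148e-01  3.70683746e-01  7.24302997e-05]
 [ 3.70683752e-01  9.28759145e-01  8.77914852e-05]
 [-3.47274265e-05  1.08385880e-04 -9.99999994e-01]] 0.8
```

```bash
python3 -c "
import cv2,numpy as np
a=cv2.imread('pics/scene0.png')
b=cv2.imread('pics/top0.png')
cv2.imwrite('pics/both.png',cv2.resize(np.vstack([a,b]),(480,600)))"
```

```text
(no output)
```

View pics/scene0.png

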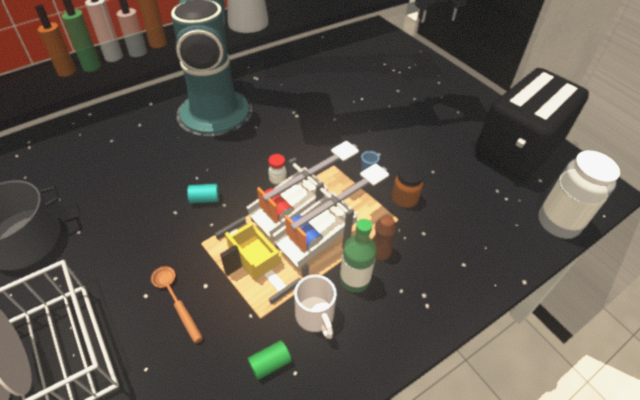

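View pics/top0.png

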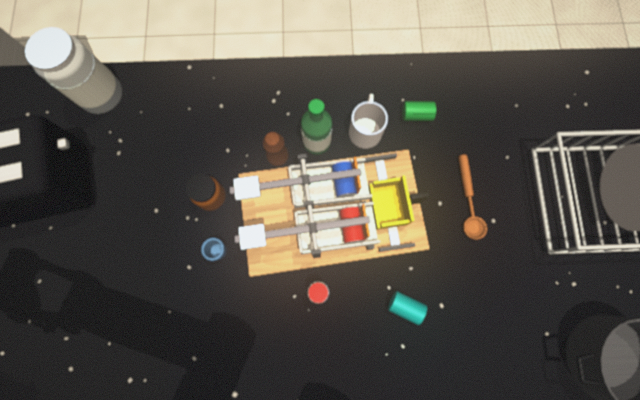

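The top view shows the red tin at about (223,352) in the lane nearest the robot and the blue tin at (178,344). The paddles are at (236,252) and (188,246), the tray at (203,391) and the fin at (195,420). The look-alikes are the turquoise tin at (308,408), the green tin at (110,420) and the red spice cap at (292,318), so I choose (223,352). Next I fit the dispenser pose.

```bash
python3 - <<'E'
from h import *
from scipy.optimize import least_squares
z=np.load('pics/top0.npz');p=z['p'];d=z['d']
hsv=cv2.cvtColor(p,cv2.COLOR_RGB2HSV)
m=cv2.inRange(hsv,(8,60,110),(24,220,255)); m[:140]=0;m[285:]=0;m[:,:225]=0;m[:,440:]=0
m=cv2.morphologyEx(m,cv2.MORPH_OPEN,np.ones((3,3)))
ys,xs=np.nonzero(m)
P=np.array([atz('top',r,c,8)[:2] for r,c in zip(ys,xs)],np.float32)
print('plate rect',cv2.minAreaRect(P))
# white paddles by depth height
H=[('top',236,253,170,50,134),('scene',174,373,170,-50,134),('scene',149,344,170,50,134)]
white=(hsv[...,1]<60)&(hsv[...,2]>150)
for (r0,c0,y) in((236,252,50),(188,246,-50)):
    s=np.zeros_like(white);s[r0-14:r0+15,c0-17:c0+18]=1
    n,l,st,ce=cv2.connectedComponentsWithStats((white&s).astype(np.uint8)); i=1+st[1:,4].argmax()
    c,r=ce[i]; H.append(('top',r,c,170,y,134)); print('paddle',r,c,st[i],atz('top',r,c,134), d[int(r),int(c)], atd('top',r,c,d[int(r),int(c)]))
def f(q):
    e=[]
    for n,r,c,x,y,h in H:
        X=(q[0]+x*np.cos(q[2])-y*np.sin(q[2]),q[1]+x*np.sin(q[2])+y*np.cos(q[2]),h)
        pr=proj(n,X);e+=[pr[0]-r,pr[1]-c]
    return e
s=least_squares(f,[537,-20,1.66],x_scale=[1,1,.01]);print(s.x,np.degrees(s.x[2]),np.round(s.fun,1))
for k in('fin_top','tray_in'):
  for n in('top','scene'):
    q=[a for a in place_of(n,k)][:1]
    for a in q:
        X=atz(n,a['position'][0]*400,a['position'][1]*640,87 if k=='fin_top' else 15)-np.r_[s.x[:2],0]
        t=s.x[2];print(k,n,'disp',(X[0]*np.cos(t)+X[1]*np.sin(t)).round(1),(-X[0]*np.sin(t)+X[1]*np.cos(t)).round(1))
for k in('mug','oil','mill','jar','eggcup','spice','spoon'):
    q=place_of('top',k)
    if q: print(k,atz('top',q[0]['position'][0]*400,q[0]['position'][1]*640,0).round(),round(q[0]['confidence'],2))
v=p.copy();
cv2.imwrite('pics/c1.png',cv2.resize(v[140:285,225:445,::-1],None,fx=3.6,fy=3.6,interpolation=2))
E
```

```text
Traceback (most recent call last):
  File "h.py", line 10, in atz
    d,o=ray(n,r,col); return o+d*(z-o[2])/d[2]
        ~~~^^^^^^^^^
  File "h.py", line 6, in ray
    c,f,R,t=cam(n); d=np.array([(col-c['cx'])/f,(r-c['cy'])/f]); u=d.copy()
            ~~~^^^
  File "h.py", line 4, in cam
    c=get_calibration(n); f=200/np.tan(np.radians(c['vfov'])/2); return c,f,np.array(c['R']),np.array(c['t'])
ValueError: time passes only in moves, steps and waits
```

```bash
sed -i 's/^def cam/import functools\n@functools.cache\ndef cam/' h.py
cat > m.py <<'E'
from h import *
from scipy.optimize import least_squares
z=np.load('pics/top0.npz');p=z['p'];d=z['d']
hsv=cv2.cvtColor(p,cv2.COLOR_RGB2HSV)
m=cv2.inRange(hsv,(8,60,110),(24,220,255)); m[:140]=0;m[285:]=0;m[:,:225]=0;m[:,440:]=0
m=cv2.morphologyEx(m,cv2.MORPH_OPEN,np.ones((3,3)))
ys,xs=np.nonzero(m)
P=np.array([atz('top',r,c,8)[:2] for r,c in zip(ys,xs)],np.float32)
print('plate rect',cv2.minAreaRect(P))
H=[('top',236,253,170,50,134),('scene',174,373,170,-50,134),('scene',149,344,170,50,134)]
white=(hsv[...,1]<60)&(hsv[...,2]>150)
for (r0,c0,y) in((236,252,50),(188,246,-50)):
    s=np.zeros_like(white);s[r0-14:r0+15,c0-17:c0+18]=1
    n,l,st,ce=cv2.connectedComponentsWithStats((white&s).astype(np.uint8)); i=1+st[1:,4].argmax()
    c,r=ce[i]; H.append(('top',r,c,170,y,134)); print('paddle',r,c,st[i],atz('top',r,c,134), atd('top',r,c,d[int(r),int(c)]))
def f(q):
    e=[]
    for n,r,c,x,y,h in H:
        X=(q[0]+x*np.cos(q[2])-y*np.sin(q[2]),q[1]+x*np.sin(q[2])+y*np.cos(q[2]),h)
        pr=proj(n,X);e+=[pr[0]-r,pr[1]-c]
    return e
s=least_squares(f,[537,-20,1.66],x_scale=[1,1,.01]);print(s.x,np.degrees(s.x[2]),np.round(s.fun,1))
for k in('fin_top','tray_in'):
  for n in('top','scene'):
    for a in place_of(n,k)[:1]:
        X=atz(n,a['position'][0]*400,a['position'][1]*640,87 if k=='fin_top' else 15)-np.r_[s.x[:2],0]
        t=s.x[2];print(k,n,'disp',(X[0]*np.cos(t)+X[1]*np.sin(t)).round(1),(-X[0]*np.sin(t)+X[1]*np.cos(t)).round(1))
for k in('mug','oil','mill','jar','eggcup','spice','spoon'):
    q=place_of('top',k)
    if q: print(k,atz('top',q[0]['position'][0]*400,q[0]['position'][1]*640,0).round(),round(q[0]['confidence'],2))
cv2.imwrite('pics/c1.png',cv2.resize(p[140:285,225:445,::-1],None,fx=3.6,fy=3.6,interpolation=2))
E
python3 m.py
```

```text
plate rect ((577.1065673828125, -12.74896240234375), (315.9879455566406, 412.9299011230469), 6.6308369636535645)
paddle 236.05891016200295 252.0058910162003 [235 223  35  27 679] [472.47886267 145.47950476 134.        ] [472.35997323 145.32268682 134.94482236]
paddle 187.32300163132138 246.5252854812398 [230 175  34  25 613] [571.22764989 157.02983364 134.        ] [571.22979672 157.03136675 133.99152443]
[540.13461206 -19.22011759   1.67985417] 96.24855437367053 [ 0.3 -0.4 -0.8  0.9  0.5  0.4  0.3  0.6 -0.1  0.9]
fin_top top disp -187.2 5.2
fin_top scene disp -184.6 0.0
tray_in top disp -133.2 9.3
tray_in scene disp -133.3 4.7
mug [ 728. -109.    0.] 0.89
oil [718.  10.   0.] 0.9
jar [588. 270.   0.] 0.82
eggcup [465. 243.   0.] 0.92
spice [357.  21.   0.] 0.61
spoon [ 557. -336.    0.] 0.96
```

View pics/c1.png

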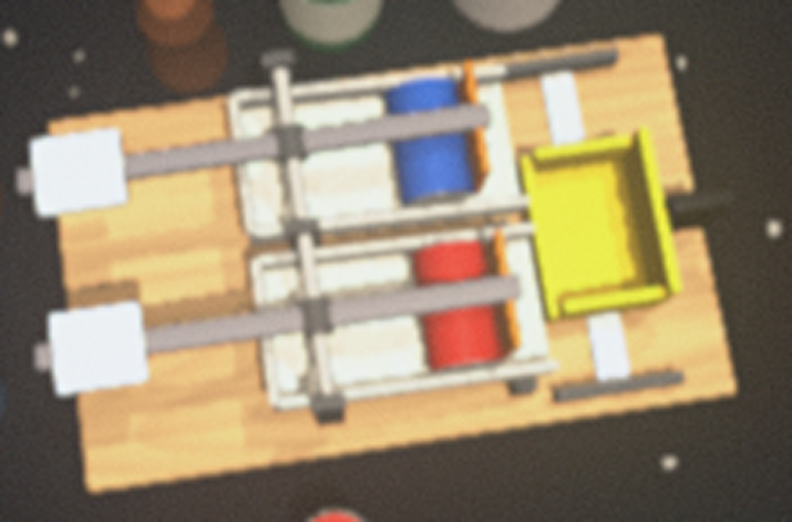

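The crop confirms it: the red tin is behind its gate in the lane nearest the robot, which is lane a (+y), and the tray sits near the middle. I'll move over to the fin's far side with the gripper shut.

Emit:
step_arm([
  [-42,-43,0,-4],
  [-84,-86,0,-8],
  [-126,-129,0,-12],
  [-168,-172,0,-16],
  [-210,-215,0,-20],
  [-252,-258,0,-24],
  [-294,-301,0,-28],
  [-336,-344,0,-28.3],
], claw=0)

```text
time_s: 2.35
ee_pos: [435.3, 181.1, 239.8]
eef_rot: [[-0.993, -0.115, 0.001], [-0.115, 0.993, 0.0], [-0.001, 0.0, -1.0]]
ft_force: [1.3, -0.4, 0.2]
grip_width: -0.2
grasp_force: 0.0
```

Emit:
step_arm([
  [-16,-57,0,0],
  [-32,-114,0,0],
  [-48,-171,0,0],
  [-64,-229,0,0],
  [-80,-286,0,0],
  [-97,-344,0,0],
  [-113,-402,0,0],
  [-113,-402,50,0],
])

```text
time_s: 3.35
ee_pos: [598.0, -209.6, 194.2]
eef_rot: [[-0.994, -0.11, 0.012], [-0.11, 0.994, -0.006], [-0.011, -0.007, -1.0]]
ft_force: [0.2, 0.4, -0.5]
grip_width: 0.2
grasp_force: 0.0
```

Emit:
step_arm([
  [0,0,45,0],
  [0,0,90,0],
  [0,0,131,0],
  [0,0,131,0],
])

```text
time_s: 3.85
ee_pos: [589.2, -202.3, 54.1]
eef_rot: [[-0.993, -0.114, -0.008], [-0.114, 0.993, 0.003], [0.008, 0.004, -1.0]]
ft_force: [0.2, -0.2, 0.5]
grip_width: -0.0
grasp_force: 0.0
```

```bash
python3 - <<'E'
from h import *
o=observe();print(o['time_s'],o['ee_pos'],o['ft_force'])
p,d=get_image('top');q,_=get_image('scene')
cv2.imwrite('pics/c2.png',np.hstack([cv2.resize(p[150:270,340:460,::-1],(400,400)),cv2.resize(q[170:290,180:300,::-1],(400,400))]))
E
```

```text
3.85 [ 589.23445603 -202.32172292   54.12469639] [ 0.2250731  -0.21190504  0.542441  ]
```

View pics/c2.png

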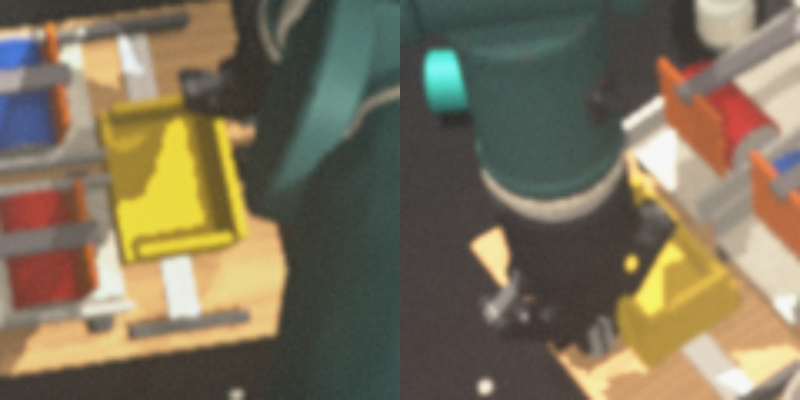

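The gripper hides the fin in this view, but the tray hasn't moved and the force is near zero. I'll push along tool +x.

Emit:
step_arm([
  [10,0,0,0],
  [20,0,0,0],
  [30,0,0,0],
  [40,0,0,0],
  [48,0,0,0],
  [55,0,0,0],
  [61,0,0,0],
  [61,0,0,0],
])

```text
time_s: 4.95
ee_pos: [531.3, -210.5, 58.0]
eef_rot: [[-0.994, -0.114, -0.001], [-0.114, 0.994, 0.0], [0.001, 0.001, -1.0]]
ft_force: [0.5, -0.1, -0.0]
grip_width: -0.1
grasp_force: 0.1
```

Emit:
step_arm([
  [3,0,0,0],
  [6,0,0,0],
  [8,0,0,0],
  [8,0,0,0],
])

```text
time_s: 5.45
ee_pos: [531.2, -210.6, 58.3]
eef_rot: [[-0.994, -0.112, 0.014], [-0.112, 0.994, 0.0], [-0.014, -0.001, -1.0]]
ft_force: [23.7, 5.0, -16.0]
grip_width: 0.1
grasp_force: 11.7
```

```bash
cat > t.py <<'E'
from h import *
o=observe();print(o['time_s'],o['ee_pos'].round(1),o['ft_force'])
p,d=get_image('top')
m=cv2.inRange(cv2.cvtColor(p,cv2.COLOR_RGB2HSV),(25,150,80),(35,255,255));m[:140]=0;m[280:]=0;m[:,:340]=0;m[:,450:]=0
y,x=np.nonzero(m);print('yellow rows',np.percentile(y,[0.5,50,99.5]),'cols',np.percentile(x,[0.5,50,99.5]))
t=np.radians(96.5)
for n in('top','scene'):
  get_image(n)
  for k,z in(('fin_top',87),('tray_in',15)):
    for a in place_of(n,k)[:1]:
        X=atz(n,a['position'][0]*400,a['position'][1]*640,z)-[540,-19,0]
        print(k,n,round(a['confidence'],2),'disp',(X[0]*np.cos(t)+X[1]*np.sin(t)).round(1),(-X[0]*np.sin(t)+X[1]*np.cos(t)).round(1))
E
python3 t.py
```

```text
5.45 [ 531.2 -210.6   58.3] [ 23.68207379   5.02686022 -15.95325555]
yellow rows [199. 230. 245.] cols [380. 396. 416.]
fin_top top 0.62 disp -186.1 52.8
tray_in top 0.79 disp -134.8 46.4
fin_top scene 0.57 disp -181.2 46.0
tray_in scene 0.67 disp -132.1 51.2
```

The tray is against its stop: the contact force is 24 N and vision puts it at about y=+50. I'll back off and rise.

Emit:
step_arm([
  [-14,0,0,0],
  [-28,0,0,0],
  [-28,0,-40,0],
  [-28,0,-90,0],
  [-28,0,-140,0],
  [-28,0,-140,0],
])

```text
time_s: 6.55
ee_pos: [555.4, -209.9, 204.1]
eef_rot: [[-0.993, -0.114, 0.009], [-0.114, 0.993, -0.004], [-0.008, -0.005, -1.0]]
ft_force: [0.1, 0.1, 0.2]
grip_width: 0.1
grasp_force: 0.0
```

```bash
python3 t.py
```

```text
6.55 [ 555.4 -209.9  204.1] [0.05709171 0.11844526 0.20435059]
yellow rows [195.81 223.   245.  ] cols [377. 393. 416.]
fin_top top 0.7 disp -190.3 53.4
tray_in top 0.93 disp -128.9 43.5
fin_top scene 0.88 disp -183.4 48.6
tray_in scene 0.86 disp -126.5 49.8
```

Emit:
step_arm([
  [7,60,0,0],
  [13,120,0,0],
  [20,180,0,0],
  [27,240,0,0],
  [33,300,0,0],
  [40,361,0,0],
  [40,361,0,0],
  [40,361,0,0],
])

```text
time_s: 7.9
ee_pos: [470.8, 145.6, 197.5]
eef_rot: [[-0.993, -0.115, -0.001], [-0.115, 0.993, -0.001], [0.001, -0.001, -1.0]]
ft_force: [-0.2, -0.4, 0.4]
grip_width: 0.1
grasp_force: 0.0
```

Emit:
step_arm([
  [0,0,40,0],
  [0,0,58,0],
  [0,0,68,0],
  [0,0,78,0],
  [0,0,88,0],
  [0,0,96,0],
  [0,0,98,0],
  [0,0,98,0],
])

```text
time_s: 8.9
ee_pos: [473.3, 145.6, 101.9]
eef_rot: [[-0.994, -0.114, 0.004], [-0.114, 0.994, 0.0], [-0.004, -0.0, -1.0]]
ft_force: [-0.9, -2.1, 6.0]
grip_width: -0.2
grasp_force: 2.9
```

```bash
python3 - <<'E'
from h import *
o=observe();print(o['time_s'],o['ee_pos'].round(1),o['ft_force'])
p,d=get_image('top');q,_=get_image('scene')
cv2.imwrite('pics/c3.png',np.hstack([cv2.resize(p[140:285,225:445,::-1],(400,264)),cv2.resize(q[130:290,180:420,::-1],(400,264))]))
E
```

```text
8.9 [473.3 145.6 101.9] [-0.8930939  -2.14129831  5.99936234]
```

View pics/c3.png

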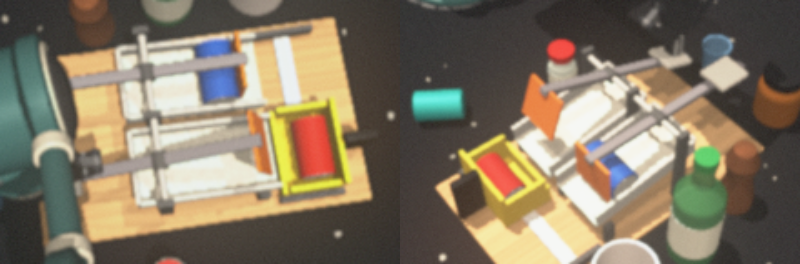

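The red tin already lies in the tray, and the blue tin is still behind its shut gate. I'll release gently and rise.

Emit:
step_arm([
  [0,0,0,0],
  [0,0,-10,0],
  [0,0,-20,0],
  [0,0,-30,0],
  [0,0,-40,0],
  [0,0,-55,0],
  [0,0,-100,0],
  [0,0,-130,0],
])

```text
time_s: 10.0
ee_pos: [470.8, 145.1, 231.7]
eef_rot: [[-0.993, -0.114, -0.001], [-0.114, 0.993, -0.001], [0.001, -0.001, -1.0]]
ft_force: [1.1, 0.2, -0.2]
grip_width: -0.4
grasp_force: 0.0
```

Emit:
step_arm([
  [0,0,0,0],
  [0,0,0,0],
  [0,0,0,0],
  [0,0,0,0],
])

```text
time_s: 10.5
ee_pos: [470.4, 145.5, 228.8]
eef_rot: [[-0.993, -0.114, -0.003], [-0.114, 0.993, -0.001], [0.003, -0.0, -1.0]]
ft_force: [-0.3, 0.5, -0.2]
grip_width: 0.1
grasp_force: 0.0
```

```bash
python3 t.py; python3 - <<'E'
from h import *
p,d=get_image('top');q,_=get_image('scene')
cv2.imwrite('pics/c4.png',np.hstack([cv2.resize(p[140:285,225:445,::-1],(400,264)),cv2.resize(q[130:290,180:420,::-1],(400,264))]))
E
```

```text
10.5 [470.4 145.5 228.8] [-0.29916166  0.50439649 -0.22091546]
yellow rows [195. 223. 245.] cols [374. 388. 416.]
fin_top top 0.73 disp -190.4 50.9
tray_in top 0.87 disp -131.3 49.2
fin_top scene 0.61 disp -178.9 52.4
tray_in scene 0.7 disp -129.0 54.3
```

View pics/c4.png

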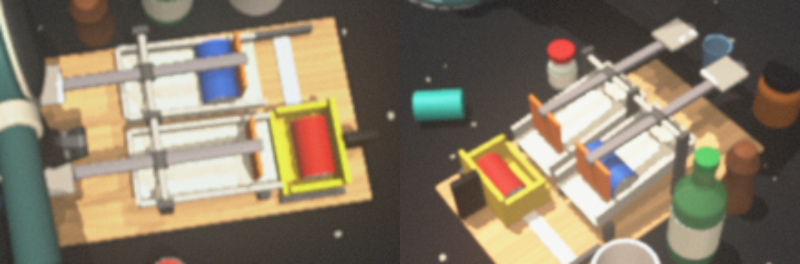

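The gate is closed again, the red tin is in the tray at its stop, the blue tin is still behind its gate, and the other things on the worktop in view stand where they were.

```bash
python3 -c "
from cell import *
print(finish_job())"
```

```text
the job is handed in; nothing more can be done
None
```

The job is handed in: the red tin rolled into the tray at lane a's stop, that gate is shut again, and the blue tin is still behind its own gate (about 10.5 s on the robot's clock).

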